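Put three vials back on their own risers

ROBOT

A 7-joint arm with a two-finger parallel gripper is mounted at the origin on a cart in front of the work surface, level with it; the furniture and walls round the work are solid. World frame = base frame: x ahead of the robot, y to its left, z up, the work surface at z = 0. Lengths are in m, angles in rad, forces in N, time in s.
With the tool pointing down it reaches from about 0.425 to 0.925 m from the base axis. Payload 6.8 kg.
Tool frame: the origin (TCP) lies midway between the tips of the shut fingers; the grasp point (between the pads) lies 19 mm behind it; z points along the fingers, y is the line along which they close (so a half turn about z gives the same grasp; the last joint's range is limited). The gripper opens to 85 mm and grips with 20 to 120 N. Pads are 22 mm wide; open, the fingers measure 114 mm over their backs; the gripper's body (76 mm by 85 mm) begins 54 mm behind the grasp point. The pads swing forward as they close: fully open they stand 13 mm farther back than shut.
Start: joints at [1.23, 0.477, 0.022, 1.555, -0.011, 1.109, -0.083], TCP at [0.156, -0.657, 0.231] pointing down, gripper open.
Joint ranges: [-2.96, 2.96], [-0.34, 2.1], [-1.41, 1.46], [0.24, 2.44], [-1.37, 4.51], [0.17, 1.92], [-2.96, 2.96]. Speed limits (rad/s): [2.39, 2.39, 3.14, 3.14, 3.14, 3.14, 3.14].

INTERFACE

Orientations are given as a unit quaternion [w, x, y, z].
In Python, from station import bot gives the robot as it stands.
- The arm moves only by the tool jog_arm, never from a script. Its argument "rows" is a list of rows, each an object of numbers: "fingers": the finger opening in mm, from 0 to 85.4; "x", "y", "z": the shift along the tool's x, y, z in mm; "ax", "ay", "az": the turn, a rotation vector about the tool's x, y, z in degrees. A call has exactly 8 rows; each row shifts and turns the commanded pose from where the row before left it, along the tool's axes as they then stand; what a row does not reach is not made up. A row lasts 1/10 s, in which the tool goes at most 50 mm and 8.59 degrees, less where a joint would pass 70% of its speed; a pose out of reach is approached as far as the arm can. A call with a gripper value outside its range is refused whole. The fingers move at their own pace and stop on an object; "force" is the grip in N (left out, the last holds). Time passes only in rows, so rows that do not move let the fingers close, or fill a call up. It gives the time, the measured TCP pose, the force, the opening and the grip force at its end, in the units of the state.
- bot.get_obs(): the state, without advancing time (a new reading comes with each control period).
- bot.read_camera(name): name is "side" or "top" or "wrist"; returns a dict with "pixels" (384x512x3 uint8, red, green, blue), "vertical_fov" (degrees; the focal length in pixels is half the picture's height over the tangent of half this angle, whatever the lens; pixels are square), "cx", "cy" (the principal point, pixels), "world_from_camera" (4x4, takes a point from camera to world coordinates). Camera axes: x right, y down, z forward; pixel columns grow to the right and rows downward; lengths in m; the calibration is good to about 2 mm. A picture is of the moment at which its call begins. There is no depth.
- bot.hand_in(): hands the job in; it is judged then, once.
The state is a dict: "t": time; "q": joint angles; "joint_vel": joint speeds; "joint_torque": joint torques, N m; "eef_pos": TCP position; "tool_rot": TCP orientation; "contact_force": force on the tool from outside, world axes, zero at the start; "torque": the same for the moment, N m; "gripper_width": opening from 0.0 (shut) to 1.0 (fully open); "grasp_force": force on a finger pad.
Only numpy, scipy, OpenCV 4.12 (cv2) and the standard library are available. Lean on these libraries where they do the work, as an engineer would, in place of code of your own. Each camera call takes 0.05 s, during which the arm holds its last target. There are 200 camera calls.

TASK

The three vials stand on the wrong risers: rearrange them so that their caps come level, the tallest vial on the lowest riser, the middle one on the middle riser and the shortest on the highest, each standing upright in the recess. A riser takes only one vial, and the empty square tray is free for parking one on the way. Never let a vial topple, and leave the loupe and the metal weight where they stand.

Things in the scene. Friction and masses are not known exactly. Their poses are not given: they have to be found in the camera images.
- vial_tall_center (a point): Upright round plastic screw-cap vial, the tallest of the three: 30 mm in diameter at its body, 62 mm tall; the body is straight for the lowest 48 mm, above it the cap is 3 to 5 mm narrower. Loose. The point is on its axis, half-way up (31 mm above its underside); z is up along the axis. White with a black cap.
- vial_mid_center (a point): Upright round plastic screw-cap vial, the middle one of the three: 26 mm in diameter at its body, 50 mm tall; the body is straight for the lowest 39 mm, above it the cap is 3 to 5 mm narrower. Loose. The point is on its axis, half-way up (25 mm above its underside); z is up along the axis. Pinkish with a white cap.
- vial_short_center (a point): Upright round plastic screw-cap vial, the shortest of the three: 22 mm in diameter at its body, 40 mm tall; the body is straight for the lowest 31 mm, above it the cap is 3 to 5 mm narrower. Loose. The point is on its axis, half-way up (20 mm above its underside); z is up along the axis. White with a yellow cap.
- riser_low_seat (a point): Round aluminium vial riser, the lowest of the three, fixed to the bench; column 56 mm in diameter, no foot flange. On top a round flat recess 50 mm wide with a dark rubber floor and a 2 mm high, 3 mm wide lip; floor 12 mm and lip 14 mm above the bench. The point is the centre of the recess floor; z is up.
- riser_mid_seat (a point): Round aluminium vial riser, the middle one of the three, fixed to the bench; column 56 mm in diameter, on a foot flange 70 mm in diameter and 6 mm thick. On top a round flat recess 50 mm wide with a dark rubber floor and a 2 mm high, 3 mm wide lip; floor 24 mm and lip 26 mm above the bench. The point is the centre of the recess floor; z is up.
- riser_high_seat (a point): Round aluminium vial riser, the highest of the three, fixed to the bench; column 56 mm in diameter, on a foot flange 84 mm in diameter and 6 mm thick. On top a round flat recess 50 mm wide with a dark rubber floor and a 2 mm high, 3 mm wide lip; floor 34 mm and lip 36 mm above the bench. The point is the centre of the recess floor; z is up.
- tray_seat (a point): Low square grey plastic tray, fixed, 66 mm wide outside, 58 mm inside, floor 4 mm and rim 6 mm above the bench; empty at the start. The point is the centre of its floor.
- loupe_center (a point): Bystander: black round loupe standing upright, 39 mm in diameter, 40 mm tall; the point is its centre, 20 mm up. Not to be moved.
- weight_center (a point): Bystander: round steel calibration weight with a knob on top, 25 mm in diameter, 30 mm tall; the point is its centre, 15 mm up. Not to be moved.
Mind the look-alikes: they are no part of the job. What is shaped like the part that bears vial_mid_center but orange is not meant.

How it is judged:
By the outcome, as a careful person would: the job done as asked, in the order asked, and still so for the second after the job is handed in, with the robot touching nothing.
It also fails if it takes over 104 s, if anything falls off the work surface, if the arm or the gripper's body presses on something with over 40 N, if the wrist force passes 120 N, or if a joint passes its speed limit or range.

## Working session

There is one attempt and no reset: what is moved stays moved. The work goes in short steps, Python scripts to look and compute and a tool call to move; the robot and the scene stay as the last step left them, time stands still between calls to the robot, and variables do not carry over. Pictures are saved under pics/ and viewed, at most 17 in all, crops included, and the job is handed in when it is done.

Besides the shell and the picture viewer there is one more tool, called after "Call:" as a command line: name --argument value ..., lists and objects as JSON in quotes. jog_arm: Moves the arm, as the interface text tells. Its arguments: {"type":"object","properties":{"rows":{"type":"array","items":{"type":"object","properties":{"fingers":{"type":"number"},"x":{"type":"number"},"y":{"type":"number"},"z":{"type":"number"},"ax":{"type":"number"},"ay":{"type":"number"},"az":{"type":"number"}}}},"force":{"type":"number"}},"required":["rows"]}

```bash
ls; mkdir -p pics; python3 - <<'E'
from station import bot
import cv2,numpy as np
o=bot.get_obs();print({k:np.round(v,3) for k,v in o.items()})
for n in ["side","top"]:
    c=bot.read_camera(n);cv2.imwrite(f"pics/{n}0.png",cv2.cvtColor(c["pixels"],cv2.COLOR_RGB2BGR))
    print(n,c["vertical_fov"],c["cx"],c["cy"],np.round(c["world_from_camera"],3))
E
```

```text
pics
{'t': np.float64(0.0), 'q': array([ 1.23 ,  0.478,  0.022,  1.556, -0.011,  1.109, -0.083]), 'joint_vel': array([ 0.001, -0.   , -0.   , -0.   , -0.001, -0.001, -0.002]), 'joint_torque': array([-0.0000e+00, -5.9645e+01,  1.6080e+00, -2.8119e+01,  1.2000e-02,
        9.0000e-03, -0.0000e+00]), 'eef_pos': array([ 0.156, -0.656,  0.23 ]), 'tool_rot': array([-0.001,  0.993,  0.116, -0.   ]), 'contact_force': array([-0.699, -0.258, -0.25 ]), 'torque': array([ 0.041,  0.005, -0.06 ]), 'grasp_force': np.float64(0.0), 'gripper_width': np.float64(0.998)}
side 55.04173231189975 251.95051574981986 192.38245143146065 [[ 0.981 -0.132  0.139  0.473]
 [-0.191 -0.637  0.747 -0.626]
 [-0.009 -0.759 -0.651  0.603]
 [ 0.     0.     0.     1.   ]]
top 42.07925381180088 255.30705813204852 195.53170228176296 [[ 0.022 -0.988  0.154  0.445]
 [-1.    -0.02   0.015  0.004]
 [-0.012 -0.155 -0.988  1.042]
 [ 0.     0.     0.     1.   ]]
```

View pics/side0.png

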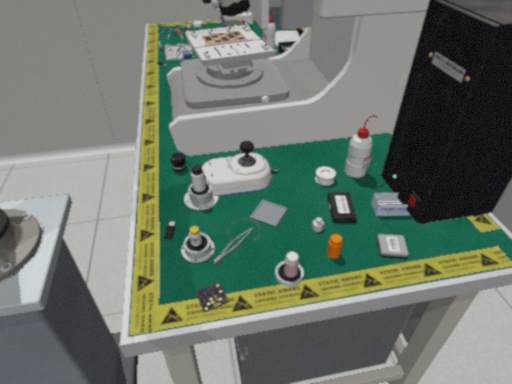

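View pics/top0.png

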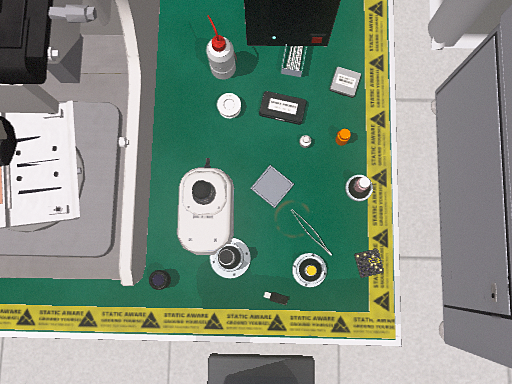

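```bash
cat > h.py <<'E'
import numpy as np,cv2
from station import bot
def ray(c,u,v):
    f=192/np.tan(np.radians(c["vertical_fov"]/2));T=c["world_from_camera"]
    return T[:3,3],T[:3,:3]@np.array([(u-c["cx"])/f,(v-c["cy"])/f,1])
def onplane(c,u,v,z):
    o,d=ray(c,u,v);return o+d*(z-o[2])/d[2]
def proj(c,p):
    f=192/np.tan(np.radians(c["vertical_fov"]/2));T=c["world_from_camera"]
    q=T[:3,:3].T@(np.array(p)-T[:3,3]);return c["cx"]+f*q[0]/q[2],c["cy"]+f*q[1]/q[2]
def save(img,n,box=None,s=1):
    if box: img=img[box[1]:box[3],box[0]:box[2]]
    cv2.imwrite(n,cv2.cvtColor(cv2.resize(img,None,fx=s,fy=s,interpolation=cv2.INTER_CUBIC),cv2.COLOR_RGB2BGR))
E
python3 - <<'E'
from h import *
c=bot.read_camera("top");save(c["pixels"],"pics/top1.png",(140,120,400,300),3)
d=bot.read_camera("side");save(d["pixels"],"pics/side1.png",(150,130,410,320),3)
for n,u,v,z in [("tall cap",229,256,.096),("short",310,270,.064),("mid",364,184,.062),("tray",272,186,.004),("lp",160,279,.04),("wt",306,141,.03),("orange",344,136,.03)]:
    p=onplane(c,u,v,z);print(n,p.round(3),np.round(proj(d,p),0))
E
```

```text
tall cap [0.476 0.065 0.096] [198. 168.]
short [ 0.454 -0.09   0.064] [195. 227.]
mid [ 0.625 -0.197  0.062] [290. 255.]
tray [ 0.628 -0.015  0.004] [269. 212.]
lp [0.43  0.205 0.04 ] [178. 156.]
wt [ 0.72  -0.084  0.03 ] [317. 219.]
orange [ 0.732 -0.163  0.03 ] [335. 244.]
```

View pics/top1.png

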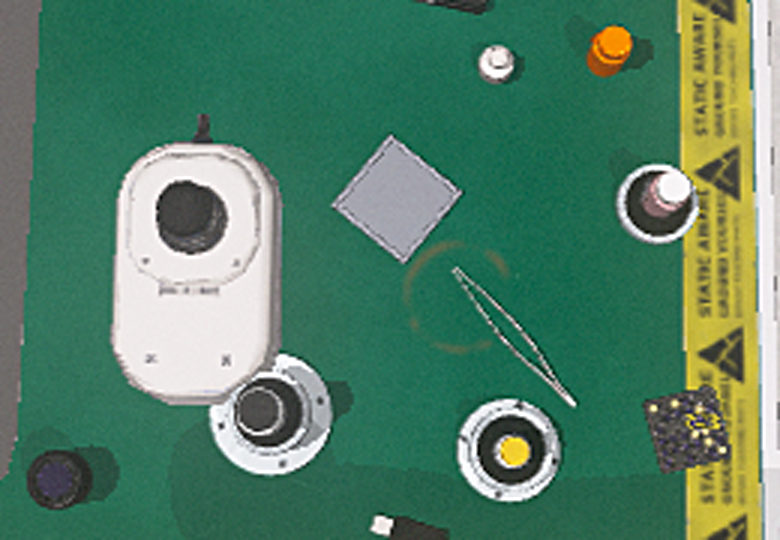

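View pics/side1.png

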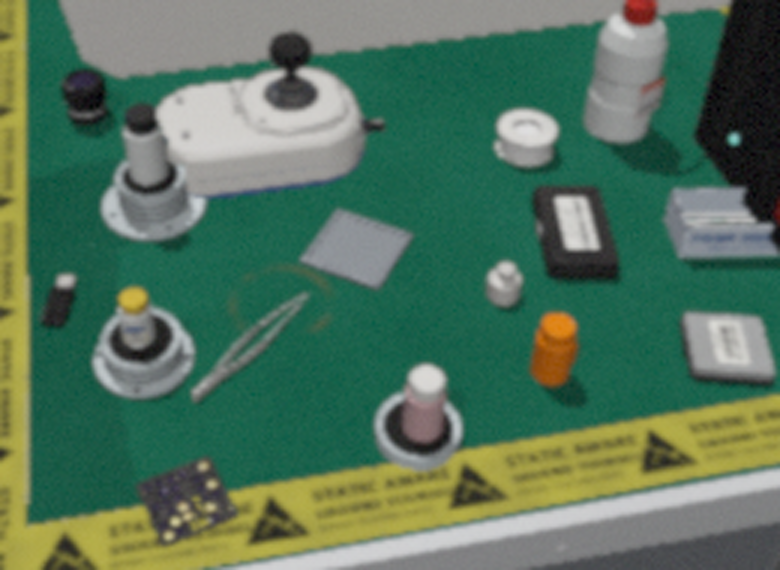

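The top crop shows the vial caps at full-image pixels (226,258) for tall, (312,271) for short and (365,183) for mid. The tray is at (273,186). The side view confirms that tall is on the high riser, short on the mid and mid on the low. A white shaker stands next to the high riser.

```bash
python3 - <<'E'
from h import *
c=bot.read_camera("top");d=bot.read_camera("side")
def tri(a,b):
    (o1,d1),(o2,d2)=ray(c,*a),ray(d,*b)
    A=np.stack([d1,-d2],1);s=np.linalg.lstsq(A,o2-o1,rcond=None)[0]
    return ((o1+d1*s[0]+o2+d2*s[1])/2).round(3)
for n,a,b,z in [("tall",(226,258),(196.7,169),.096),("short",(311.7,270.7),(194.3,229),.064),("mid",(364.7,182.7),(292.7,255.3),.062)]:
    print(n,tri(a,b),onplane(c,*a,z).round(3),onplane(d,*b,z).round(3))
for n,a,z in [("high",(230.3,258.3),.006),("midr",(310,270),.006),("low",(359,187.7),.014),("tray",(272.7,186.3),.005)]:
    print(n,onplane(c,*a,z).round(3))
for n,b,z in [("high",(150+153/3,130+205/3),.006),("midr",(150+143/3,130+352/3),.006),("low",(150+418/3,130+426/3),.014),("tray",(150+357/3,130+248/3),.005)]:
    print(n,onplane(d,*b,z).round(3))
g=bot.read_camera("wrist");print(g["vertical_fov"],g["world_from_camera"].round(3))
E
```

```text
tall [0.473 0.071 0.09 ] [0.473 0.071 0.096] [0.474 0.063 0.096]
short [ 0.453 -0.094  0.063] [ 0.453 -0.093  0.064] [ 0.453 -0.095  0.064]
mid [ 0.629 -0.198  0.062] [ 0.628 -0.198  0.062] [ 0.63  -0.198  0.062]
high [0.475 0.068 0.006]
midr [ 0.455 -0.096  0.006]
low [ 0.626 -0.196  0.014]
tray [ 0.627 -0.016  0.005]
high [0.475 0.063 0.006]
midr [ 0.454 -0.093  0.006]
low [ 0.625 -0.2    0.014]
tray [ 0.627 -0.019  0.005]
59.6507262569878 [[ 0.232 -0.933 -0.274  0.225]
 [-0.973 -0.223 -0.065 -0.64 ]
 [-0.     0.282 -0.96   0.373]
 [ 0.     0.     0.     1.   ]]
```

Call:
jog_arm --rows '[{"az": -7.9, "fingers": 60}, {"az": -7.9}, {"az": -7.9}, {"az": -7.9}, {"x": 40}, {"x": 45}, {"x": 45}, {"x": 45}]' --force 30

```text
invalid input
```

Call:
jog_arm --rows '[{"x": 45}, {"x": 45}, {"x": 45}, {"x": 45}, {"x": 45}, {"x": 45}, {"x": 45}, {"x": 45}]'

```text
invalid input
```

Call:
jog_arm --rows '[{"x": 0, "y": 0, "z": 0, "ax": 0, "ay": 0, "az": -7.9, "fingers": 60}, {"x": 0, "y": 0, "z": 0, "ax": 0, "ay": 0, "az": -7.9, "fingers": 60}, {"x": 0, "y": 0, "z": 0, "ax": 0, "ay": 0, "az": -7.9, "fingers": 60}, {"x": 0, "y": 0, "z": 0, "ax": 0, "ay": 0, "az": -7.9, "fingers": 60}, {"x": 40, "y": 0, "z": 0, "ax": 0, "ay": 0, "az": 0, "fingers": 60}, {"x": 45, "y": 0, "z": 0, "ax": 0, "ay": 0, "az": 0, "fingers": 60}, {"x": 45, "y": 0, "z": 0, "ax": 0, "ay": 0, "az": 0, "fingers": 60}, {"x": 45, "y": 0, "z": 0, "ax": 0, "ay": 0, "az": 0, "fingers": 60}]' --force 30

```text
t: 1.15
eef_pos: [0.2806, -0.5319, 0.2314]
tool_rot: [0.0, 0.924, 0.382, 0.0]
contact_force: [0.4, -0.9, -0.4]
gripper_width: 0.703
grasp_force: 0.0
```

Call:
jog_arm --rows '[{"x": 48, "y": 0, "z": 0, "ax": 0, "ay": 0, "az": 0, "fingers": 60}, {"x": 48, "y": 0, "z": 0, "ax": 0, "ay": 0, "az": 0, "fingers": 60}, {"x": 48, "y": 0, "z": 0, "ax": 0, "ay": 0, "az": 0, "fingers": 60}, {"x": 48, "y": 0, "z": 0, "ax": 0, "ay": 0, "az": 0, "fingers": 60}, {"x": 48, "y": 0, "z": 0, "ax": 0, "ay": 0, "az": 0, "fingers": 60}, {"x": 48, "y": 0, "z": 0, "ax": 0, "ay": 0, "az": 0, "fingers": 60}, {"x": 48, "y": 0, "z": 0, "ax": 0, "ay": 0, "az": 0, "fingers": 60}, {"x": 48, "y": 0, "z": 0, "ax": 0, "ay": 0, "az": 0, "fingers": 60}]'

```text
t: 1.95
eef_pos: [0.5526, -0.2606, 0.2315]
tool_rot: [0.0, 0.924, 0.382, 0.0]
contact_force: [0.3, 0.1, -0.4]
gripper_width: 0.702
grasp_force: 0.0
```

Call:
jog_arm --rows '[{"x": 40, "y": 3, "z": 10, "ax": 0, "ay": 0, "az": 0, "fingers": 60}, {"x": 30, "y": 3, "z": 20, "ax": 0, "ay": 0, "az": 0, "fingers": 60}, {"x": 18, "y": 2, "z": 30, "ax": 0, "ay": 0, "az": 0, "fingers": 60}, {"x": 8, "y": 2, "z": 30, "ax": 0, "ay": 0, "az": 0, "fingers": 60}, {"x": 0, "y": 0, "z": 20, "ax": 0, "ay": 0, "az": 0, "fingers": 60}, {"x": 0, "y": 0, "z": 10, "ax": 0, "ay": 0, "az": 0, "fingers": 60}, {"x": 0, "y": 0, "z": 0, "ax": 0, "ay": 0, "az": 0, "fingers": 60}, {"x": 0, "y": 0, "z": 0, "ax": 0, "ay": 0, "az": 0, "fingers": 60}]'

```text
t: 2.75
eef_pos: [0.6269, -0.2018, 0.1123]
tool_rot: [0.0, 0.924, 0.382, 0.0]
contact_force: [0.3, 0.2, 0.3]
gripper_width: 0.701
grasp_force: 0.0
```

```bash
python3 - <<'E'
from h import *
g=bot.read_camera("wrist");save(g["pixels"],"pics/w1.png")
print([np.round(proj(g,p),0) for p in [(.628,-.198,.062),(.626,-.198,.014)]],bot.get_obs()["eef_pos"])
E
```

```text
[array([256., 202.]), array([255., 182.])] [ 0.62724067 -0.20180052  0.11281261]
```

View pics/w1.png

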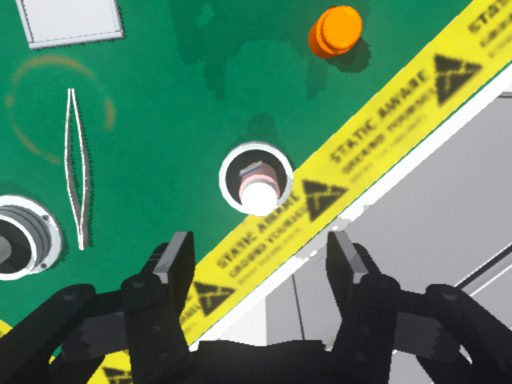

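The wrist view shows the mid cap at (260,200) and the riser lip centre at (256,180). Both agree with the estimates to about 2 mm, so I'll grasp now.

Call:
jog_arm --rows '[{"x": 3, "y": 0, "z": 20, "ax": 0, "ay": 0, "az": 0, "fingers": 60}, {"x": 0, "y": 0, "z": 24, "ax": 0, "ay": 0, "az": 0, "fingers": 60}, {"x": 0, "y": 0, "z": 24, "ax": 0, "ay": 0, "az": 0, "fingers": 60}, {"x": 0, "y": 0, "z": 18, "ax": 0, "ay": 0, "az": 0, "fingers": 60}, {"x": 0, "y": 0, "z": 8, "ax": 0, "ay": 0, "az": 0, "fingers": 60}, {"x": 0, "y": 0, "z": 0, "ax": 0, "ay": 0, "az": 0, "fingers": 40}, {"x": 0, "y": 0, "z": 0, "ax": 0, "ay": 0, "az": 0, "fingers": 30}, {"x": 0, "y": 0, "z": 0, "ax": 0, "ay": 0, "az": 0, "fingers": 24}]'

```text
t: 3.6
eef_pos: [0.6296, -0.1994, 0.0187]
tool_rot: [0.001, 0.924, 0.382, 0.001]
contact_force: [-0.6, -0.1, -0.9]
gripper_width: 0.291
grasp_force: 29.4
```

Call:
jog_arm --rows '[{"x": 0, "y": 0, "z": 0, "ax": 0, "ay": 0, "az": 0, "fingers": 15}, {"x": 0, "y": 0, "z": 0, "ax": 0, "ay": 0, "az": 0, "fingers": 15}, {"x": 0, "y": 0, "z": 0, "ax": 0, "ay": 0, "az": 0, "fingers": 15}, {"x": 0, "y": 0, "z": 0, "ax": 0, "ay": 0, "az": 0, "fingers": 15}, {"x": 0, "y": 0, "z": -5, "ax": 0, "ay": 0, "az": 0, "fingers": 15}, {"x": 0, "y": 0, "z": -10, "ax": 0, "ay": 0, "az": 0, "fingers": 15}, {"x": 0, "y": 0, "z": -15, "ax": 0, "ay": 0, "az": 0, "fingers": 15}, {"x": 0, "y": 0, "z": -15, "ax": 0, "ay": 0, "az": 0, "fingers": 15}]'

```text
t: 4.4
eef_pos: [0.6287, -0.1991, 0.0638]
tool_rot: [0.0, 0.924, 0.382, 0.0]
contact_force: [-0.2, 0.8, -0.3]
gripper_width: 0.292
grasp_force: 29.5
```

```bash
python3 - <<'E'
from h import *
d=bot.read_camera("side");g=bot.read_camera("wrist")["pixels"]
a=cv2.resize(d["pixels"][170:300,200:380],(540,390));save(np.hstack([a,cv2.resize(g,(520,390))])[:, :1060],"pics/w2.png",None,.75)
print(bot.get_obs()["eef_pos"])
E
```

```text
[ 0.63066883 -0.19957737  0.06572599]
```

View pics/w2.png

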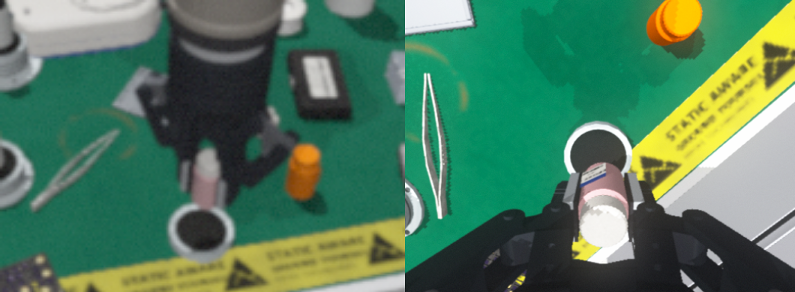

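The side and wrist views show the mid vial lifted upright between the pads, and the low riser is empty. Next I'll park it on the tray.

Call:
jog_arm --rows '[{"x": 0, "y": 0, "z": -20, "ax": 0, "ay": 0, "az": 0, "fingers": 15}, {"x": 15, "y": -15, "z": -15, "ax": 0, "ay": 0, "az": 0, "fingers": 15}, {"x": 22, "y": -23, "z": 0, "ax": 0, "ay": 0, "az": 0, "fingers": 15}, {"x": 25, "y": -25, "z": 0, "ax": 0, "ay": 0, "az": 0, "fingers": 15}, {"x": 25, "y": -26, "z": 0, "ax": 0, "ay": 0, "az": 0, "fingers": 15}, {"x": 22, "y": -23, "z": 0, "ax": 0, "ay": 0, "az": 0, "fingers": 15}, {"x": 12, "y": -12, "z": 10, "ax": 0, "ay": 0, "az": 0, "fingers": 15}, {"x": 6, "y": -6, "z": 20, "ax": 0, "ay": 0, "az": 0, "fingers": 15}]'

```text
t: 5.3
eef_pos: [0.6279, -0.0125, 0.0691]
tool_rot: [-0.0, 0.923, 0.384, 0.002]
contact_force: [-0.7, 0.6, -1.1]
gripper_width: 0.29
grasp_force: 29.5
```

Call:
jog_arm --rows '[{"x": 0, "y": 0, "z": 25, "ax": 0, "ay": 0, "az": 0, "fingers": 15}, {"x": 0, "y": 0, "z": 18, "ax": 0, "ay": 0, "az": 0, "fingers": 15}, {"x": 0, "y": 0, "z": 8, "ax": 0, "ay": 0, "az": 0, "fingers": 15}, {"x": 0, "y": 0, "z": 0, "ax": 0, "ay": 0, "az": 0, "fingers": 15}, {"x": 0, "y": 0, "z": 0, "ax": 0, "ay": 0, "az": 0, "fingers": 15}, {"x": 0, "y": 0, "z": 0, "ax": 0, "ay": 0, "az": 0, "fingers": 15}, {"x": 0, "y": 0, "z": 0, "ax": 0, "ay": 0, "az": 0, "fingers": 15}, {"x": 0, "y": 0, "z": 0, "ax": 0, "ay": 0, "az": 0, "fingers": 15}]'

```text
t: 6.1
eef_pos: [0.6271, -0.0175, 0.017]
tool_rot: [0.0, 0.924, 0.382, 0.001]
contact_force: [0.3, 0.1, -0.7]
gripper_width: 0.291
grasp_force: 29.5
```

Call:
jog_arm --rows '[{"x": 0, "y": 0, "z": 3, "ax": 0, "ay": 0, "az": 0, "fingers": 15}, {"x": 0, "y": 0, "z": 2, "ax": 0, "ay": 0, "az": 0, "fingers": 15}, {"x": 0, "y": 0, "z": 1, "ax": 0, "ay": 0, "az": 0, "fingers": 15}, {"x": 0, "y": 0, "z": 0, "ax": 0, "ay": 0, "az": 0, "fingers": 15}, {"x": 0, "y": 0, "z": 0, "ax": 0, "ay": 0, "az": 0, "fingers": 28}, {"x": 0, "y": 0, "z": 0, "ax": 0, "ay": 0, "az": 0, "fingers": 40}, {"x": 0, "y": 0, "z": 0, "ax": 0, "ay": 0, "az": 0, "fingers": 60}, {"x": 0, "y": 0, "z": 0, "ax": 0, "ay": 0, "az": 0, "fingers": 60}]'

```text
t: 6.9
eef_pos: [0.6266, -0.0174, 0.0102]
tool_rot: [-0.0, 0.924, 0.382, -0.0]
contact_force: [1.8, -0.4, 0.3]
gripper_width: 0.706
grasp_force: 0.0
```

Call:
jog_arm --rows '[{"x": 0, "y": 0, "z": 0, "ax": 0, "ay": 0, "az": 0, "fingers": 60}, {"x": 0, "y": 0, "z": -10, "ax": 0, "ay": 0, "az": 0, "fingers": 60}, {"x": 0, "y": 0, "z": -20, "ax": 0, "ay": 0, "az": 0, "fingers": 60}, {"x": 0, "y": 0, "z": -30, "ax": 0, "ay": 0, "az": 0, "fingers": 60}, {"x": 0, "y": 0, "z": -35, "ax": 0, "ay": 0, "az": 0, "fingers": 60}, {"x": 0, "y": 0, "z": -35, "ax": 0, "ay": 0, "az": 0, "fingers": 60}, {"x": 0, "y": 0, "z": -19, "ax": 0, "ay": 0, "az": 0, "fingers": 60}, {"x": 0, "y": 0, "z": 0, "ax": 0, "ay": 0, "az": 0, "fingers": 60}]'

```text
t: 7.7
eef_pos: [0.629, -0.0172, 0.1637]
tool_rot: [0.001, 0.924, 0.382, 0.003]
contact_force: [0.1, -0.1, -0.1]
gripper_width: 0.699
grasp_force: 0.0
```

Call:
jog_arm --rows '[{"x": -5, "y": -17, "z": 0, "ax": 0, "ay": 0, "az": 0, "fingers": 60}, {"x": -9, "y": -33, "z": 0, "ax": 0, "ay": 0, "az": 0, "fingers": 60}, {"x": -11, "y": -40, "z": 0, "ax": 0, "ay": 0, "az": 0, "fingers": 60}, {"x": -11, "y": -40, "z": 0, "ax": 0, "ay": 0, "az": 0, "fingers": 60}, {"x": -8, "y": -28, "z": 0, "ax": 0, "ay": 0, "az": 0, "fingers": 60}, {"x": -4, "y": -10, "z": 0, "ax": 0, "ay": 0, "az": 0, "fingers": 60}, {"x": 0, "y": 0, "z": 0, "ax": 0, "ay": 0, "az": 0, "fingers": 60}, {"x": 0, "y": 0, "z": 0, "ax": 0, "ay": 0, "az": 0, "fingers": 60}]'

```text
t: 8.5
eef_pos: [0.4751, 0.0669, 0.1594]
tool_rot: [0.0, 0.924, 0.382, 0.0]
contact_force: [0.3, -0.9, -0.3]
gripper_width: 0.704
grasp_force: 0.0
```

```bash
python3 - <<'E'
from h import *
d=bot.read_camera("top");g=bot.read_camera("wrist")
a=cv2.resize(d["pixels"][130:300,200:400],(459,390));save(np.hstack([a,cv2.resize(g["pixels"],(520,390))]),"pics/w3.png",None,.8)
print(bot.get_obs()["eef_pos"],[np.round(proj(g,p),0) for p in [(.474,.067,.096),(.475,.066,.006)]])
E
```

```text
[0.47535641 0.06685865 0.15928005] [array([258., 201.]), array([260., 168.])]
```

View pics/w3.png

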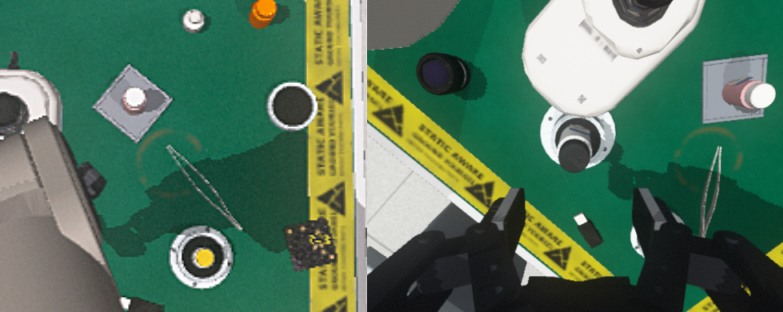

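The wrist view shows the tall vial's cap at about (255,188) full-resolution and the flange centre at (262,169). The vial leans slightly toward tool +x, so I'll shift a few mm that way. The top view shows the mid vial upright on the tray.

Call:
jog_arm --rows '[{"x": 2, "y": -1, "z": 20, "ax": 0, "ay": 0, "az": 0, "fingers": 60}, {"x": 0, "y": 0, "z": 25, "ax": 0, "ay": 0, "az": 0, "fingers": 60}, {"x": 0, "y": 0, "z": 25, "ax": 0, "ay": 0, "az": 0, "fingers": 60}, {"x": 0, "y": 0, "z": 25, "ax": 0, "ay": 0, "az": 0, "fingers": 60}, {"x": 0, "y": 0, "z": 15, "ax": 0, "ay": 0, "az": 0, "fingers": 60}, {"x": 0, "y": 0, "z": 5, "ax": 0, "ay": 0, "az": 0, "fingers": 60}, {"x": 0, "y": 0, "z": 0, "ax": 0, "ay": 0, "az": 0, "fingers": 45}, {"x": 0, "y": 0, "z": 0, "ax": 0, "ay": 0, "az": 0, "fingers": 34}]'

```text
t: 9.4
eef_pos: [0.4756, 0.0697, 0.0448]
tool_rot: [0.0, 0.924, 0.382, 0.001]
contact_force: [0.1, 0.1, 0.7]
gripper_width: 0.399
grasp_force: 0.0
```

Call:
jog_arm --rows '[{"x": 0, "y": 0, "z": 0, "ax": 0, "ay": 0, "az": 0, "fingers": 26}, {"x": 0, "y": 0, "z": 0, "ax": 0, "ay": 0, "az": 0, "fingers": 18}, {"x": 0, "y": 0, "z": 0, "ax": 0, "ay": 0, "az": 0, "fingers": 18}, {"x": 0, "y": 0, "z": 0, "ax": 0, "ay": 0, "az": 0, "fingers": 18}, {"x": 0, "y": 0, "z": -5, "ax": 0, "ay": 0, "az": 0, "fingers": 18}, {"x": 0, "y": 0, "z": -10, "ax": 0, "ay": 0, "az": 0, "fingers": 18}, {"x": 0, "y": 0, "z": -15, "ax": 0, "ay": 0, "az": 0, "fingers": 18}, {"x": 0, "y": 0, "z": -20, "ax": 0, "ay": 0, "az": 0, "fingers": 18}]'

```text
t: 10.2
eef_pos: [0.4739, 0.0697, 0.0948]
tool_rot: [-0.0, 0.924, 0.382, -0.001]
contact_force: [1.0, 0.5, -0.5]
gripper_width: 0.339
grasp_force: 29.7
```

```bash
python3 - <<'E'
from h import *
d=bot.read_camera("side");g=bot.read_camera("wrist")["pixels"]
a=cv2.resize(d["pixels"][110:240,130:310],(540,390));save(np.hstack([a,cv2.resize(g,(520,390))]),"pics/w4.png",None,.75)
print(bot.get_obs()["eef_pos"])
E
```

```text
[0.47630378 0.07022685 0.09687579]
```

View pics/w4.png

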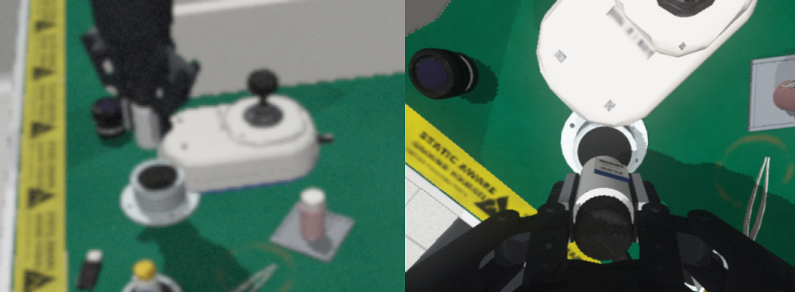

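The tall vial is lifted upright and clear of the riser. Next I'll carry it to the low riser.

Call:
jog_arm --rows '[{"x": 0, "y": 0, "z": -25, "ax": 0, "ay": 0, "az": 0, "fingers": 18}, {"x": -5, "y": 17, "z": -15, "ax": 0, "ay": 0, "az": 0, "fingers": 18}, {"x": -9, "y": 32, "z": 0, "ax": 0, "ay": 0, "az": 0, "fingers": 18}, {"x": -12, "y": 42, "z": 0, "ax": 0, "ay": 0, "az": 0, "fingers": 18}, {"x": -12, "y": 42, "z": 0, "ax": 0, "ay": 0, "az": 0, "fingers": 18}, {"x": -12, "y": 42, "z": 0, "ax": 0, "ay": 0, "az": 0, "fingers": 18}, {"x": -12, "y": 42, "z": 0, "ax": 0, "ay": 0, "az": 0, "fingers": 18}, {"x": -10, "y": 36, "z": 0, "ax": 0, "ay": 0, "az": 0, "fingers": 18}]'

```text
t: 11.1
eef_pos: [0.6027, -0.1628, 0.1339]
tool_rot: [0.0, 0.924, 0.382, -0.0]
contact_force: [1.3, -0.1, 0.7]
gripper_width: 0.34
grasp_force: 29.8
```

Call:
jog_arm --rows '[{"x": -7, "y": 26, "z": 10, "ax": 0, "ay": 0, "az": 0, "fingers": 18}, {"x": -4, "y": 16, "z": 20, "ax": 0, "ay": 0, "az": 0, "fingers": 18}, {"x": 0, "y": 0, "z": 25, "ax": 0, "ay": 0, "az": 0, "fingers": 18}, {"x": 0, "y": 0, "z": 22, "ax": 0, "ay": 0, "az": 0, "fingers": 18}, {"x": 0, "y": 0, "z": 15, "ax": 0, "ay": 0, "az": 0, "fingers": 18}, {"x": 0, "y": 0, "z": 5, "ax": 0, "ay": 0, "az": 0, "fingers": 18}, {"x": 0, "y": 0, "z": 0, "ax": 0, "ay": 0, "az": 0, "fingers": 18}, {"x": 0, "y": 0, "z": 0, "ax": 0, "ay": 0, "az": 0, "fingers": 18}]'

```text
t: 11.9
eef_pos: [0.6251, -0.1977, 0.0383]
tool_rot: [0.0, 0.924, 0.382, 0.001]
contact_force: [0.0, 0.1, -0.9]
gripper_width: 0.338
grasp_force: 29.8
```

```bash
python3 - <<'E'
from h import *
d=bot.read_camera("side");g=bot.read_camera("wrist")["pixels"]
a=cv2.resize(d["pixels"][190:320,210:390],(540,390));save(np.hstack([a,cv2.resize(g,(520,390))]),"pics/w5.png",None,.75)
print(bot.get_obs()["eef_pos"])
E
```

```text
[ 0.62522168 -0.19783522  0.03859925]
```

View pics/w5.png

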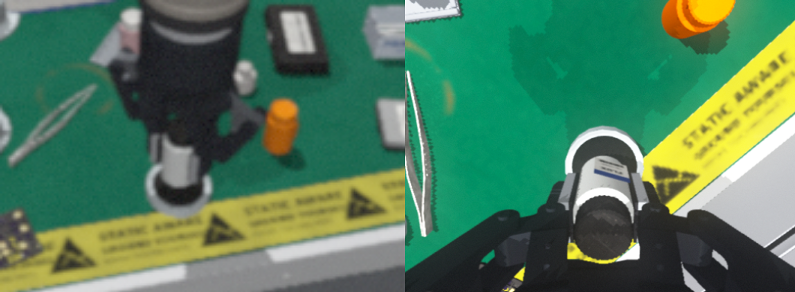

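The tall vial hangs upright over the low riser. The remaining descent to z 0.022 is 16 mm.

Call:
jog_arm --rows '[{"x": 1, "y": 0, "z": 6, "ax": 0, "ay": 0, "az": 0, "fingers": 18}, {"x": 0, "y": 0, "z": 5, "ax": 0, "ay": 0, "az": 0, "fingers": 18}, {"x": 0, "y": 0, "z": 3, "ax": 0, "ay": 0, "az": 0, "fingers": 18}, {"x": 0, "y": 0, "z": 2, "ax": 0, "ay": 0, "az": 0, "fingers": 18}, {"x": 0, "y": 0, "z": 0, "ax": 0, "ay": 0, "az": 0, "fingers": 18}, {"x": 0, "y": 0, "z": 0, "ax": 0, "ay": 0, "az": 0, "fingers": 18}, {"x": 0, "y": 0, "z": 0, "ax": 0, "ay": 0, "az": 0, "fingers": 32}, {"x": 0, "y": 0, "z": 0, "ax": 0, "ay": 0, "az": 0, "fingers": 45}]'

```text
t: 12.8
eef_pos: [0.625, -0.197, 0.0212]
tool_rot: [0.0, 0.924, 0.382, 0.0]
contact_force: [-0.1, 0.7, 0.5]
gripper_width: 0.519
grasp_force: 0.0
```

Call:
jog_arm --rows '[{"x": 0, "y": 0, "z": 0, "ax": 0, "ay": 0, "az": 0, "fingers": 60}, {"x": 0, "y": 0, "z": 0, "ax": 0, "ay": 0, "az": 0, "fingers": 60}, {"x": 0, "y": 0, "z": -10, "ax": 0, "ay": 0, "az": 0, "fingers": 60}, {"x": 0, "y": 0, "z": -20, "ax": 0, "ay": 0, "az": 0, "fingers": 60}, {"x": 0, "y": 0, "z": -30, "ax": 0, "ay": 0, "az": 0, "fingers": 60}, {"x": 0, "y": 0, "z": -35, "ax": 0, "ay": 0, "az": 0, "fingers": 60}, {"x": 0, "y": 0, "z": -25, "ax": 0, "ay": 0, "az": 0, "fingers": 60}, {"x": 0, "y": 0, "z": 0, "ax": 0, "ay": 0, "az": 0, "fingers": 60}]'

```text
t: 13.6
eef_pos: [0.6279, -0.1975, 0.1465]
tool_rot: [0.002, 0.924, 0.382, 0.003]
contact_force: [0.9, -0.1, -0.4]
gripper_width: 0.702
grasp_force: 0.0
```

Call:
jog_arm --rows '[{"x": -5, "y": -18, "z": 0, "ax": 0, "ay": 0, "az": 0, "fingers": 60}, {"x": -9, "y": -35, "z": 0, "ax": 0, "ay": 0, "az": 0, "fingers": 60}, {"x": -11, "y": -44, "z": 0, "ax": 0, "ay": 0, "az": 0, "fingers": 60}, {"x": -11, "y": -44, "z": 0, "ax": 0, "ay": 0, "az": 0, "fingers": 60}, {"x": -8, "y": -34, "z": 10, "ax": 0, "ay": 0, "az": 0, "fingers": 60}, {"x": -5, "y": -20, "z": 10, "ax": 0, "ay": 0, "az": 0, "fingers": 60}, {"x": 0, "y": 0, "z": 5, "ax": 0, "ay": 0, "az": 0, "fingers": 60}, {"x": 0, "y": 0, "z": 0, "ax": 0, "ay": 0, "az": 0, "fingers": 60}]'

```text
t: 14.4
eef_pos: [0.4525, -0.0937, 0.116]
tool_rot: [-0.0, 0.924, 0.382, -0.0]
contact_force: [-0.1, -0.0, -0.0]
gripper_width: 0.698
grasp_force: 0.0
```

```bash
python3 - <<'E'
from h import *
d=bot.read_camera("side");g=bot.read_camera("wrist")
a=cv2.resize(d["pixels"][150:300,140:330],(494,390));save(np.hstack([a,cv2.resize(g["pixels"],(520,390))]),"pics/w6.png",None,.78)
h=cv2.cvtColor(g["pixels"],cv2.COLOR_RGB2HSV);m=cv2.inRange(h,(20,120,120),(35,255,255))
n,_,st,ce=cv2.connectedComponentsWithStats(m)
for s,cc in zip(st[1:],ce[1:]):
    if s[4]>80:print(s,cc.round(0))
print(bot.get_obs()["eef_pos"],np.round(proj(g,(.453,-.0945,.064)),0),np.round(proj(g,(.4545,-.0945,.006)),0))
E
```

```text
[    0    80   177   191 10891] [ 76. 179.]
[ 398  153  114  140 6404] [461. 225.]
[244 187  31  31 733] [259. 202.]
[ 184  247  158   99 5495] [248. 310.]
[ 0.45395709 -0.09410842  0.11660998] [260. 207.] [261. 180.]
```

View pics/w6.png

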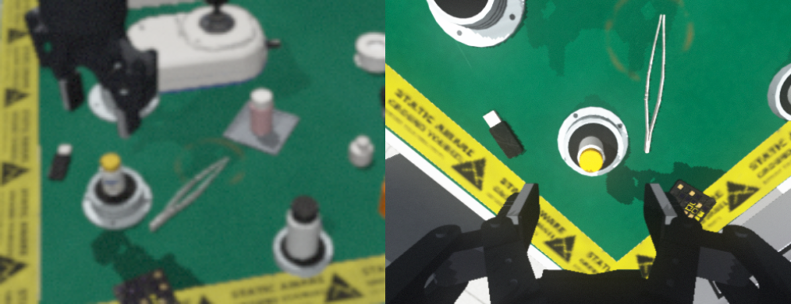

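The tall vial stands upright on the low riser. The short vial's cap is at (259,202), within 2 mm of the predicted position, so I'll grasp it.

Call:
jog_arm --rows '[{"x": 2, "y": 0, "z": 20, "ax": 0, "ay": 0, "az": 0, "fingers": 60}, {"x": 0, "y": 0, "z": 22, "ax": 0, "ay": 0, "az": 0, "fingers": 60}, {"x": 0, "y": 0, "z": 22, "ax": 0, "ay": 0, "az": 0, "fingers": 60}, {"x": 0, "y": 0, "z": 15, "ax": 0, "ay": 0, "az": 0, "fingers": 55}, {"x": 0, "y": 0, "z": 7, "ax": 0, "ay": 0, "az": 0, "fingers": 50}, {"x": 0, "y": 0, "z": 0, "ax": 0, "ay": 0, "az": 0, "fingers": 38}, {"x": 0, "y": 0, "z": 0, "ax": 0, "ay": 0, "az": 0, "fingers": 28}, {"x": 0, "y": 0, "z": 0, "ax": 0, "ay": 0, "az": 0, "fingers": 20}]'

```text
t: 15.3
eef_pos: [0.455, -0.0923, 0.0312]
tool_rot: [0.0, 0.924, 0.382, 0.001]
contact_force: [0.7, -0.2, 0.4]
gripper_width: 0.24
grasp_force: 29.3
```

Call:
jog_arm --rows '[{"x": 0, "y": 0, "z": 0, "ax": 0, "ay": 0, "az": 0, "fingers": 12}, {"x": 0, "y": 0, "z": 0, "ax": 0, "ay": 0, "az": 0, "fingers": 12}, {"x": 0, "y": 0, "z": 0, "ax": 0, "ay": 0, "az": 0, "fingers": 12}, {"x": 0, "y": 0, "z": 0, "ax": 0, "ay": 0, "az": 0, "fingers": 12}, {"x": 0, "y": 0, "z": -5, "ax": 0, "ay": 0, "az": 0, "fingers": 12}, {"x": 0, "y": 0, "z": -10, "ax": 0, "ay": 0, "az": 0, "fingers": 12}, {"x": 0, "y": 0, "z": -20, "ax": 0, "ay": 0, "az": 0, "fingers": 12}, {"x": 0, "y": 0, "z": -20, "ax": 0, "ay": 0, "az": 0, "fingers": 12}]'

```text
t: 16.1
eef_pos: [0.4536, -0.092, 0.0862]
tool_rot: [-0.0, 0.924, 0.382, -0.0]
contact_force: [0.5, -0.3, 0.4]
gripper_width: 0.24
grasp_force: 29.4
```

```bash
python3 - <<'E'
from h import *
d=bot.read_camera("side");g=bot.read_camera("wrist")["pixels"]
a=cv2.resize(d["pixels"][150:280,130:310],(540,390));save(np.hstack([a,cv2.resize(g,(520,390))]),"pics/w7.png",None,.75)
print(bot.get_obs()["eef_pos"])
E
```

```text
[ 0.45572383 -0.09233867  0.08794009]
```

View pics/w7.png

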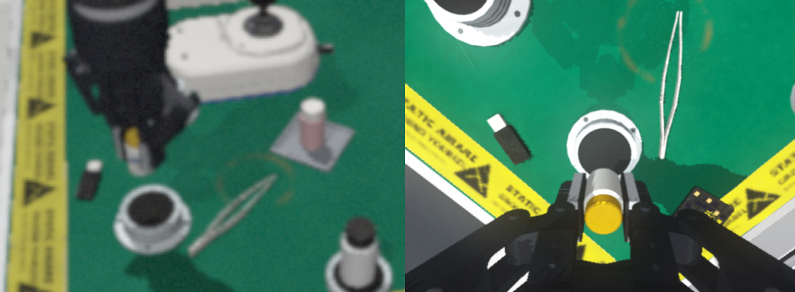

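The short vial is held upright and clear of the mid riser. Next I'll carry it to the high riser.

Call:
jog_arm --rows '[{"x": 0, "y": 0, "z": -20, "ax": 0, "ay": 0, "az": 0, "fingers": 12}, {"x": 12, "y": -9, "z": -15, "ax": 0, "ay": 0, "az": 0, "fingers": 12}, {"x": 22, "y": -17, "z": 0, "ax": 0, "ay": 0, "az": 0, "fingers": 12}, {"x": 28, "y": -22, "z": 0, "ax": 0, "ay": 0, "az": 0, "fingers": 12}, {"x": 28, "y": -22, "z": 0, "ax": 0, "ay": 0, "az": 0, "fingers": 12}, {"x": 22, "y": -17, "z": 0, "ax": 0, "ay": 0, "az": 0, "fingers": 12}, {"x": 14, "y": -11, "z": 10, "ax": 0, "ay": 0, "az": 0, "fingers": 12}, {"x": 0, "y": 0, "z": 15, "ax": 0, "ay": 0, "az": 0, "fingers": 12}]'

```text
t: 17.0
eef_pos: [0.4748, 0.0697, 0.0957]
tool_rot: [-0.0, 0.923, 0.384, 0.001]
contact_force: [-0.2, 0.1, -0.7]
gripper_width: 0.242
grasp_force: 29.4
```

Call:
jog_arm --rows '[{"x": 0, "y": 0, "z": 20, "ax": 0, "ay": 0, "az": 0, "fingers": 12}, {"x": 0, "y": 0, "z": 12, "ax": 0, "ay": 0, "az": 0, "fingers": 12}, {"x": 0, "y": 0, "z": 6, "ax": 0, "ay": 0, "az": 0, "fingers": 12}, {"x": 0, "y": 0, "z": 0, "ax": 0, "ay": 0, "az": 0, "fingers": 12}, {"x": 0, "y": 0, "z": 0, "ax": 0, "ay": 0, "az": 0, "fingers": 12}, {"x": 0, "y": 0, "z": 0, "ax": 0, "ay": 0, "az": 0, "fingers": 12}, {"x": 0, "y": 0, "z": 0, "ax": 0, "ay": 0, "az": 0, "fingers": 12}, {"x": 0, "y": 0, "z": 0, "ax": 0, "ay": 0, "az": 0, "fingers": 12}]'

```text
t: 17.8
eef_pos: [0.4744, 0.0662, 0.0577]
tool_rot: [0.0, 0.924, 0.382, 0.0]
contact_force: [-0.1, -0.0, -0.6]
gripper_width: 0.245
grasp_force: 29.4
```

```bash
python3 - <<'E'
from h import *
d=bot.read_camera("side");g=bot.read_camera("wrist")["pixels"]
a=cv2.resize(d["pixels"][120:250,130:310],(540,390));save(np.hstack([a,cv2.resize(g,(520,390))]),"pics/w8.png",None,.75)
print(bot.get_obs()["eef_pos"])
E
```

```text
[0.47417462 0.06619625 0.05755114]
```

View pics/w8.png

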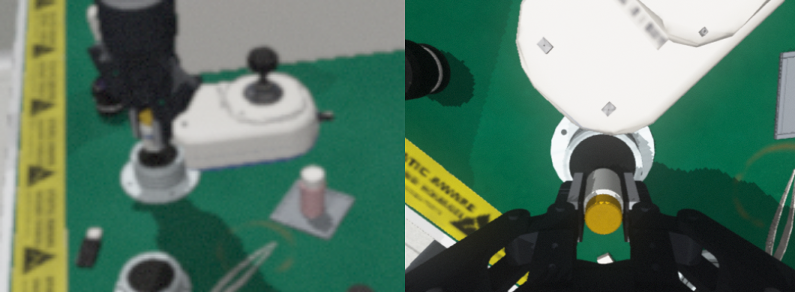

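The short vial is centred over the high riser's recess, so I'll lower it 17 mm and release.

Call:
jog_arm --rows '[{"x": 0, "y": 0, "z": 6, "ax": 0, "ay": 0, "az": 0, "fingers": 12}, {"x": 0, "y": 0, "z": 5, "ax": 0, "ay": 0, "az": 0, "fingers": 12}, {"x": 0, "y": 0, "z": 4, "ax": 0, "ay": 0, "az": 0, "fingers": 12}, {"x": 0, "y": 0, "z": 2, "ax": 0, "ay": 0, "az": 0, "fingers": 12}, {"x": 0, "y": 0, "z": 0, "ax": 0, "ay": 0, "az": 0, "fingers": 12}, {"x": 0, "y": 0, "z": 0, "ax": 0, "ay": 0, "az": 0, "fingers": 12}, {"x": 0, "y": 0, "z": 0, "ax": 0, "ay": 0, "az": 0, "fingers": 25}, {"x": 0, "y": 0, "z": 0, "ax": 0, "ay": 0, "az": 0, "fingers": 40}]'

```text
t: 18.7
eef_pos: [0.474, 0.0662, 0.0401]
tool_rot: [-0.0, 0.924, 0.382, -0.0]
contact_force: [-0.3, 0.5, 0.2]
gripper_width: 0.452
grasp_force: 0.0
```

Call:
jog_arm --rows '[{"x": 0, "y": 0, "z": 0, "ax": 0, "ay": 0, "az": 0, "fingers": 55}, {"x": 0, "y": 0, "z": 0, "ax": 0, "ay": 0, "az": 0, "fingers": 55}, {"x": 0, "y": 0, "z": -10, "ax": 0, "ay": 0, "az": 0, "fingers": 55}, {"x": 0, "y": 0, "z": -20, "ax": 0, "ay": 0, "az": 0, "fingers": 55}, {"x": 0, "y": 0, "z": -30, "ax": 0, "ay": 0, "az": 0, "fingers": 60}, {"x": 0, "y": 0, "z": -35, "ax": 0, "ay": 0, "az": 0, "fingers": 60}, {"x": 0, "y": 0, "z": -20, "ax": 0, "ay": 0, "az": 0, "fingers": 60}, {"x": 0, "y": 0, "z": 0, "ax": 0, "ay": 0, "az": 0, "fingers": 60}]'

```text
t: 19.5
eef_pos: [0.4761, 0.0667, 0.1587]
tool_rot: [0.001, 0.924, 0.382, 0.003]
contact_force: [0.9, 0.3, -0.9]
gripper_width: 0.705
grasp_force: 0.0
```

Call:
jog_arm --rows '[{"x": 5, "y": 17, "z": 0, "ax": 0, "ay": 0, "az": 0, "fingers": 60}, {"x": 9, "y": 32, "z": 0, "ax": 0, "ay": 0, "az": 0, "fingers": 60}, {"x": 12, "y": 41, "z": 0, "ax": 0, "ay": 0, "az": 0, "fingers": 60}, {"x": 12, "y": 41, "z": 0, "ax": 0, "ay": 0, "az": 0, "fingers": 60}, {"x": 8, "y": 26, "z": 10, "ax": 0, "ay": 0, "az": 0, "fingers": 60}, {"x": 3, "y": 10, "z": 15, "ax": 0, "ay": 0, "az": 0, "fingers": 60}, {"x": 0, "y": 0, "z": 15, "ax": 0, "ay": 0, "az": 0, "fingers": 60}, {"x": 0, "y": 0, "z": 0, "ax": 0, "ay": 0, "az": 0, "fingers": 60}]'

```text
t: 20.3
eef_pos: [0.6238, -0.0171, 0.112]
tool_rot: [-0.001, 0.924, 0.382, -0.003]
contact_force: [-0.2, 0.7, 0.1]
gripper_width: 0.707
grasp_force: 0.0
```

```bash
python3 - <<'E'
from h import *
d=bot.read_camera("side");g=bot.read_camera("wrist")
a=cv2.resize(d["pixels"][140:290,150:340],(494,390));save(np.hstack([a,cv2.resize(g["pixels"],(520,390))]),"pics/w9.png",None,.78)
print(bot.get_obs()["eef_pos"],np.round(proj(g,(.627,-.0175,.054)),0))
E
```

```text
[ 0.62529643 -0.01643085  0.11471539] [264. 200.]
```

View pics/w9.png

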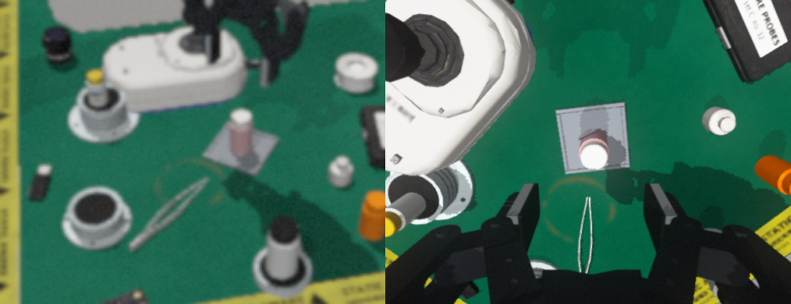

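The short vial is on the high riser and the tall one on the low riser, both upright. The mid cap is at about (261,198), where expected, so I'll grasp it from the tray.

Call:
jog_arm --rows '[{"x": 0, "y": 0, "z": 20, "ax": 0, "ay": 0, "az": 0, "fingers": 60}, {"x": 0, "y": 0, "z": 28, "ax": 0, "ay": 0, "az": 0, "fingers": 60}, {"x": 0, "y": 0, "z": 28, "ax": 0, "ay": 0, "az": 0, "fingers": 60}, {"x": 0, "y": 0, "z": 18, "ax": 0, "ay": 0, "az": 0, "fingers": 60}, {"x": 0, "y": 0, "z": 9, "ax": 0, "ay": 0, "az": 0, "fingers": 55}, {"x": 0, "y": 0, "z": 0, "ax": 0, "ay": 0, "az": 0, "fingers": 45}, {"x": 0, "y": 0, "z": 0, "ax": 0, "ay": 0, "az": 0, "fingers": 32}, {"x": 0, "y": 0, "z": 0, "ax": 0, "ay": 0, "az": 0, "fingers": 24}]'

```text
t: 21.2
eef_pos: [0.6276, -0.0171, 0.0139]
tool_rot: [0.0, 0.924, 0.382, 0.001]
contact_force: [-0.1, 0.9, 1.8]
gripper_width: 0.294
grasp_force: 29.3
```

Call:
jog_arm --rows '[{"x": 0, "y": 0, "z": 0, "ax": 0, "ay": 0, "az": 0, "fingers": 15}, {"x": 0, "y": 0, "z": 0, "ax": 0, "ay": 0, "az": 0, "fingers": 15}, {"x": 0, "y": 0, "z": 0, "ax": 0, "ay": 0, "az": 0, "fingers": 15}, {"x": 0, "y": 0, "z": 0, "ax": 0, "ay": 0, "az": 0, "fingers": 15}, {"x": 0, "y": 0, "z": -5, "ax": 0, "ay": 0, "az": 0, "fingers": 15}, {"x": 0, "y": 0, "z": -15, "ax": 0, "ay": 0, "az": 0, "fingers": 15}, {"x": 0, "y": 0, "z": -25, "ax": 0, "ay": 0, "az": 0, "fingers": 15}, {"x": 0, "y": 0, "z": -25, "ax": 0, "ay": 0, "az": 0, "fingers": 15}]'

```text
t: 22.0
eef_pos: [0.6265, -0.0175, 0.0838]
tool_rot: [-0.0, 0.924, 0.382, -0.0]
contact_force: [-0.3, 0.2, -0.4]
gripper_width: 0.285
grasp_force: 29.5
```

Call:
jog_arm --rows '[{"x": -10, "y": -4, "z": -20, "ax": 0, "ay": 0, "az": 0, "fingers": 15}, {"x": -22, "y": -8, "z": 0, "ax": 0, "ay": 0, "az": 0, "fingers": 15}, {"x": -34, "y": -13, "z": 0, "ax": 0, "ay": 0, "az": 0, "fingers": 15}, {"x": -36, "y": -14, "z": 0, "ax": 0, "ay": 0, "az": 0, "fingers": 15}, {"x": -36, "y": -14, "z": 0, "ax": 0, "ay": 0, "az": 0, "fingers": 15}, {"x": -26, "y": -10, "z": 0, "ax": 0, "ay": 0, "az": 0, "fingers": 15}, {"x": -13, "y": -4, "z": 10, "ax": 0, "ay": 0, "az": 0, "fingers": 15}, {"x": 0, "y": 0, "z": 15, "ax": 0, "ay": 0, "az": 0, "fingers": 15}]'

```text
t: 22.8
eef_pos: [0.4527, -0.0968, 0.0786]
tool_rot: [0.001, 0.925, 0.381, 0.0]
contact_force: [0.3, 0.4, 0.1]
gripper_width: 0.286
grasp_force: 29.5
```

Call:
jog_arm --rows '[{"x": 0, "y": 0, "z": 18, "ax": 0, "ay": 0, "az": 0, "fingers": 15}, {"x": 0, "y": 0, "z": 10, "ax": 0, "ay": 0, "az": 0, "fingers": 15}, {"x": 0, "y": 0, "z": 0, "ax": 0, "ay": 0, "az": 0, "fingers": 15}, {"x": 0, "y": 0, "z": 0, "ax": 0, "ay": 0, "az": 0, "fingers": 15}, {"x": 0, "y": 0, "z": 0, "ax": 0, "ay": 0, "az": 0, "fingers": 15}, {"x": 0, "y": 0, "z": 0, "ax": 0, "ay": 0, "az": 0, "fingers": 15}, {"x": 0, "y": 0, "z": 0, "ax": 0, "ay": 0, "az": 0, "fingers": 15}, {"x": 0, "y": 0, "z": 0, "ax": 0, "ay": 0, "az": 0, "fingers": 15}]'

```text
t: 23.6
eef_pos: [0.4542, -0.0951, 0.0496]
tool_rot: [0.0, 0.924, 0.382, 0.0]
contact_force: [0.1, -0.4, -0.3]
gripper_width: 0.287
grasp_force: 29.5
```

```bash
python3 - <<'E'
from h import *
d=bot.read_camera("side");g=bot.read_camera("wrist")["pixels"]
a=cv2.resize(d["pixels"][160:290,130:310],(540,390));save(np.hstack([a,cv2.resize(g,(520,390))]),"pics/w10.png",None,.75)
print(bot.get_obs()["eef_pos"])
E
```

```text
[ 0.45409147 -0.09502373  0.04939453]
```

View pics/w10.png

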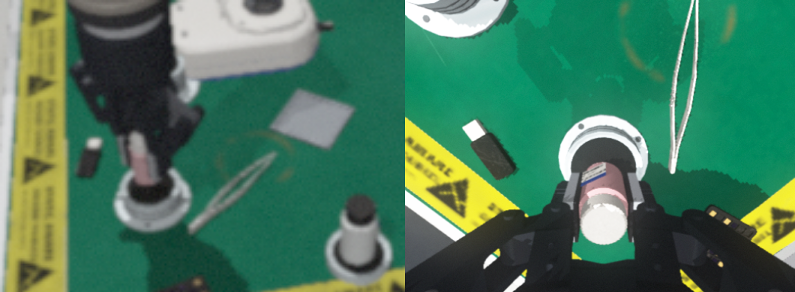

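The mid vial hangs upright over the mid riser's recess. I'll lower it 16 mm, release, and back off.

Call:
jog_arm --rows '[{"x": 0, "y": 0, "z": 6, "ax": 0, "ay": 0, "az": 0, "fingers": 15}, {"x": 0, "y": 0, "z": 5, "ax": 0, "ay": 0, "az": 0, "fingers": 15}, {"x": 0, "y": 0, "z": 3, "ax": 0, "ay": 0, "az": 0, "fingers": 15}, {"x": 0, "y": 0, "z": 2, "ax": 0, "ay": 0, "az": 0, "fingers": 15}, {"x": 0, "y": 0, "z": 0, "ax": 0, "ay": 0, "az": 0, "fingers": 15}, {"x": 0, "y": 0, "z": 0, "ax": 0, "ay": 0, "az": 0, "fingers": 15}, {"x": 0, "y": 0, "z": 0, "ax": 0, "ay": 0, "az": 0, "fingers": 28}, {"x": 0, "y": 0, "z": 0, "ax": 0, "ay": 0, "az": 0, "fingers": 42}]'

```text
t: 24.5
eef_pos: [0.4541, -0.095, 0.0332]
tool_rot: [0.0, 0.924, 0.382, 0.0]
contact_force: [-0.1, 0.4, 0.2]
gripper_width: 0.483
grasp_force: 0.0
```

Call:
jog_arm --rows '[{"x": 0, "y": 0, "z": 0, "ax": 0, "ay": 0, "az": 0, "fingers": 55}, {"x": 0, "y": 0, "z": 0, "ax": 0, "ay": 0, "az": 0, "fingers": 60}, {"x": 0, "y": 0, "z": -10, "ax": 0, "ay": 0, "az": 0, "fingers": 60}, {"x": 0, "y": 0, "z": -20, "ax": 0, "ay": 0, "az": 0, "fingers": 60}, {"x": 0, "y": 0, "z": -30, "ax": 0, "ay": 0, "az": 0, "fingers": 60}, {"x": 0, "y": 0, "z": -40, "ax": 0, "ay": 0, "az": 0, "fingers": 60}, {"x": 0, "y": 0, "z": -40, "ax": 0, "ay": 0, "az": 0, "fingers": 60}, {"x": 0, "y": 0, "z": -20, "ax": 0, "ay": 0, "az": 0, "fingers": 60}]'

```text
t: 25.3
eef_pos: [0.4554, -0.0949, 0.1973]
tool_rot: [0.001, 0.924, 0.382, 0.002]
contact_force: [0.7, -0.0, -0.7]
gripper_width: 0.703
grasp_force: 0.0
```

Call:
jog_arm --rows '[{"x": -15, "y": 15, "z": 0, "ax": 0, "ay": 0, "az": 0, "fingers": 60}, {"x": -25, "y": 25, "z": 0, "ax": 0, "ay": 0, "az": 0, "fingers": 60}, {"x": -30, "y": 30, "z": 0, "ax": 0, "ay": 0, "az": 0, "fingers": 60}, {"x": -30, "y": 30, "z": 0, "ax": 0, "ay": 0, "az": 0, "fingers": 60}, {"x": -30, "y": 30, "z": 0, "ax": 0, "ay": 0, "az": 0, "fingers": 60}, {"x": -20, "y": 20, "z": 0, "ax": 0, "ay": 0, "az": 0, "fingers": 60}, {"x": 0, "y": 0, "z": 0, "ax": 0, "ay": 0, "az": 0, "fingers": 60}, {"x": 0, "y": 0, "z": 0, "ax": 0, "ay": 0, "az": 0, "fingers": 60}]'

```text
t: 26.1
eef_pos: [0.4536, -0.3071, 0.1936]
tool_rot: [-0.0, 0.924, 0.382, 0.0]
contact_force: [0.3, 0.0, -0.7]
gripper_width: 0.703
grasp_force: 0.0
```

```bash
python3 - <<'E'
from h import *
d=bot.read_camera("side")["pixels"];g=bot.read_camera("top")["pixels"]
a=cv2.resize(d[140:310,150:350],(459,390));b=cv2.resize(g[120:300,140:400],(563,390));save(np.hstack([a,b]),"pics/w11.png",None,.78)
E
```

```text
(no output)
```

View pics/w11.png

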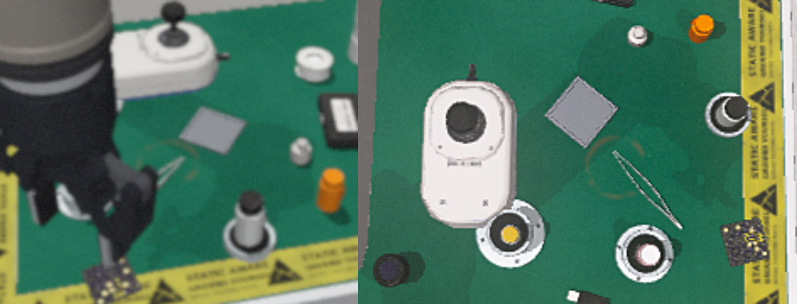

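The top view shows the tall vial on the low riser, the mid on the middle and the short on the high. All three stand in their recesses, the tray is empty, and the loupe and weight haven't moved.

```bash
python3 -c "
from station import bot
print(bot.hand_in())"
```

```text
the job is handed in; nothing more can be done
None
```

The three vials now stand upright with the tall one on the low riser, the middle one on the middle riser and the short one on the high riser; the tray is empty, the loupe and weight are where they were, and the job was handed in at about 26 s.

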